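Click the block tub's lid shut

TASK

The lid of the frosted block tub in the middle of the shelf is on, but the clips along its four sides are sticking out open: press each one down and in against the box with the fingertips, going round the rim, until all four have clicked shut. Only press: do not lift or tip the tub or shove it from its place, leave everything else on the shelf where it is, and finish clear of the tub.

Things in the scene. Friction and masses are not known exactly. Their poses are not given: they have to be found in the camera images.
- tub: storage tub: frosted plastic box packed with maple blocks, flat white lid; 120 mm along its x, 170 mm along its y, lid top 80 mm above the shelf; loose on four non-slip feet, about 1.45 kg. Origin: centre of its underside, z up. A grey clip is hinged to the lid on each side, on the side's middle: hinge line 76 mm above the underside, 64.5 mm from the tub's centre on the long sides, 89.5 mm on the short ones
- clip_0 (a joint): hinge of the clip on the long side that the tub's +x axis points to, rad: 0 level, sticking straight out; negative tilted up; 1.57 hanging straight down, shut. Starts at -0.2 to 0.1. Pressed down and in at the lip it resists (up to about 4 N, more nearer the hinge) as far as about 1.2, then snaps to 1.57 by itself and stays; let go earlier it springs back open
- clip_0_lip (a point): middle of the free edge (finger lip) of clip_0, a flat grey plate 3 mm thick, 32 mm from hinge to lip and 100 mm wide; moves with it; 44 mm above the shelf when shut
- clip_1 (a joint): hinge of the clip on the short side that the tub's +y axis points to, rad: 0 level, sticking straight out; negative tilted up; 1.57 hanging straight down, shut. Starts at -0.2 to 0.1. Pressed down and in at the lip it resists (up to about 4 N, more nearer the hinge) as far as about 1.2, then snaps to 1.57 by itself and stays; let go earlier it springs back open
- clip_1_lip (a point): middle of the free edge (finger lip) of clip_1, a flat grey plate 3 mm thick, 32 mm from hinge to lip and 70 mm wide; moves with it; 44 mm above the shelf when shut
- clip_2 (a joint): hinge of the clip on the long side opposite clip_0 (tub's -x), rad: 0 level, sticking straight out; negative tilted up; 1.57 hanging straight down, shut. Starts at -0.2 to 0.1. Pressed down and in at the lip it resists (up to about 4 N, more nearer the hinge) as far as about 1.2, then snaps to 1.57 by itself and stays; let go earlier it springs back open
- clip_2_lip (a point): middle of the free edge (finger lip) of clip_2, a flat grey plate 3 mm thick, 32 mm from hinge to lip and 100 mm wide; moves with it; 44 mm above the shelf when shut
- clip_3 (a joint): hinge of the clip on the short side opposite clip_1 (tub's -y), rad: 0 level, sticking straight out; negative tilted up; 1.57 hanging straight down, shut. Starts at -0.2 to 0.1. Pressed down and in at the lip it resists (up to about 4 N, more nearer the hinge) as far as about 1.2, then snaps to 1.57 by itself and stays; let go earlier it springs back open
- clip_3_lip (a point): middle of the free edge (finger lip) of clip_3, a flat grey plate 3 mm thick, 32 mm from hinge to lip and 70 mm wide; moves with it; 44 mm above the shelf when shut
- dome: grey silicone squeeze dome, 72 mm across, 33 mm high; origin under its centre
- block: one maple block left out of the tub, 53 x 30 x 29 mm; origin under its centre
- mirror: stainless mirror disc lying flat, 90 mm across, 8 mm thick; origin under its centre
- dish: small wooden dish with the glass marble in it, 84 mm across, 24 mm high; origin under its centre
- puzzle: maple ring puzzle: base 70 x 120 mm with two posts and a crossbar, 108 mm high; origin under its centre
- poptube: purple corrugated pop tube, 28 mm thick, lying bent in an arc about 165 mm from end to end; origin on the shelf, near its middle
- marble_center (a point): centre of the glass marble, 25 mm across, lying in the dish

How it is judged:
At the end, for the whole second after the job is handed in: All four clips are shut (each above 1.45 rad), and the tub stands flat and still within 50 mm of where it stood (value of joint each of clip_0, clip_1, clip_2, clip_3 above 1.45 rad and distance of tub from where it was at the start of the episode below 0.05 m and angle between tub's own z axis and vertical below 0.05 rad and linear speed of tub below 0.02 m/s); the robot touches nothing.
It fails at once if the tub is lifted (more than 12 mm) or tipped (height (world z) of tub above 0.012 m or angle between tub's own z axis and vertical above 0.12 rad).
It fails at once if the tub is shoved more than 50 mm from its place (distance of tub from where it was at the start of the episode above 0.05 m).
It fails at once if another thing on the shelf is moved by more than 30 mm (distance of any of dome, block, mirror, dish, puzzle, poptube, marble_center from where it was at the start of the episode above 0.03 m).
It also fails if it takes over 51 s, if anything falls off the work surface, if the arm or the gripper's body presses on something with over 40 N, if the wrist force passes 120 N, or if a joint passes its speed limit or range.

ROBOT

A 6-joint arm with a two-finger parallel gripper is mounted at the origin on the work surface. World frame = base frame: x ahead of the robot, y to its left, z up, the work surface at z = 0. Lengths are in m, angles in rad, forces in N, time in s.
With the tool pointing down it reaches from about 0.225 to 0.875 m from the base axis. Payload 3.4 kg.
Tool frame: the origin (TCP) lies midway between the tips of the shut fingers; the grasp point (between the pads) lies 19 mm behind it (manip.grip_point_offset is the distance from the TCP to the grasp point, in m); z points along the fingers, y is the line along which they close (so a half turn about z gives the same grasp; the last joint's range is limited). The gripper opens to 85 mm and grips with 20 to 120 N. Pads are 22 mm wide; open, the fingers measure 114 mm over their backs; the gripper's body (76 mm by 85 mm) begins 54 mm behind the grasp point. The pads swing forward as they close: fully open they stand 13 mm farther back than shut.
Start: joints at [-1.276, 0.276, 1.505, -0, 1.361, -0.121], TCP at [0.232, -0.526, 0.231] pointing down, gripper open.
Joint ranges: [-2.89, 2.89], [-0.75, 2.08], [0.22, 2.7], [-1.18, 4.32], [0.11, 2.71], [-2.7, 2.7]. Speed limits (rad/s): [2.57, 2.57, 3.14, 3.14, 3.14, 3.14].

INTERFACE

Orientations are given as a unit quaternion [w, x, y, z].
In Python, from rig import manip gives the robot as it stands.
- The arm moves only by the shell command python3 -m handwheel 'ROWS' [FORCE]. ROWS is JSON, a list of rows, each an object with "translation": the shift along the tool's x, y, z in m, a list of three; "angular": the turn, a rotation vector about the tool's x, y, z in degrees, a list of three; "hand": the closure, from 0 (fully open) to 1 (shut). A call has 1 to 10 rows; each row shifts and turns the commanded pose from where the row before left it, along the tool's axes as they then stand; what a row does not reach is not made up. A row lasts 1/12 s, in which the tool goes at most 41.7 mm and 7.16 degrees, less where a joint would pass 70% of its speed; a pose out of reach is approached as far as the arm can. A call with a gripper value outside its range is refused whole. The fingers move at their own pace and stop on an object; FORCE is the grip in N (left out, the last holds). Time passes only in rows, so rows that do not move let the fingers close. It gives the time, the measured TCP pose, the force, the opening and the grip force at its end, in the units of the state.
- manip.get_state(): the state, without advancing time (a new reading comes with each control period).
- manip.get_image(name): name is "side" or "top" or "wrist"; returns the picture (400x640x3 uint8, red, green, blue); there is no depth.
- manip.camera_info(name): a dict with "camera_matrix" (3x3 intrinsics, pixels), "eye" and "orientation" of the camera in the world; the wrist camera has in their place "tool_from_camera" (4x4, takes a point from camera to tool coordinates, whose origin is the TCP and whose axes are the flange's). Camera axes: x right, y down, z forward; pixel columns grow to the right and rows downward; lengths in m; the calibration is good to about 2 mm. A picture is of the moment at which its call begins: read the wrist's pose just before it. camera_info takes no time and is no camera call.
- manip.sign_off(): hands the job in; it is judged then, once.
The state is a dict: "clock": time; "qpos": joint angles; "qd": joint speeds; "effort": joint torques, N m; "position": TCP position; "ee_rot": TCP orientation; "contact_force": force on the tool from outside, world axes, zero at the start; "moment": the same for the moment, N m; "width": finger opening in m; "gripper_force": force on a finger pad.
Only numpy, scipy, OpenCV 4.12 (cv2) and the standard library are available. Lean on these libraries where they do the work, as an engineer would, in place of code of your own. Each camera call takes 0.05 s, during which the arm holds its last target. There are 200 camera calls.

## Working session

There is one attempt and no reset: what is moved stays moved. The work goes in short steps, Python scripts to look and compute and a shell command to move; the robot and the scene stay as the last step left them, time stands still between calls to the robot, and variables do not carry over. Pictures are saved under pics/ and viewed, at most 10 in all, crops included, and the job is handed in when it is done.

```bash
mkdir -p pics; ls; python3 - <<'E'
from rig import manip
import cv2
for n in ("top","side"):
    cv2.imwrite(f"pics/{n}0.png",cv2.cvtColor(manip.get_image(n),cv2.COLOR_RGB2BGR))
    print(n,manip.camera_info(n))
print(manip.camera_info("wrist"))
print(manip.get_state())
E
```

```text
pics
top {'camera_matrix': array([[486.05903488,   0.        , 324.17613297],
       [  0.        , 486.05903488, 205.97447915],
       [  0.        ,   0.        ,   1.        ]]), 'eye': array([ 0.41259469, -0.03067521,  1.68424309]), 'orientation': array([-0.03005577,  0.71066856, -0.70234162,  0.0276242 ])}
side {'camera_matrix': array([[364.49973651,   0.        , 322.94469994],
       [  0.        , 364.49973651, 207.63219718],
       [  0.        ,   0.        ,   1.        ]]), 'eye': array([0.28875031, 0.55142056, 0.86451263]), 'orientation': array([ 0.07308219, -0.19102137,  0.9275038 , -0.31290021])}
{'camera_matrix': array([[351.30233933,   0.        , 317.49945114],
       [  0.        , 351.30233933, 205.08951172],
       [  0.        ,   0.        ,   1.        ]]), 'tool_from_camera': array([[ 1.19859431e-03, -9.57815338e-01, -2.87381875e-01,
         7.34794901e-02],
       [ 9.99998223e-01,  7.29868189e-04,  1.73815149e-03,
        -3.95724961e-04],
       [-1.45507727e-03, -2.87383447e-01,  9.57814511e-01,
        -1.41843762e-01],
       [ 0.00000000e+00,  0.00000000e+00,  0.00000000e+00,
         1.00000000e+00]])}
{'clock': 0.1, 'qpos': array([-1.27601604e+00,  2.76562480e-01,  1.50602977e+00, -1.06357505e-05,
        1.36072923e+00, -1.20987693e-01]), 'qd': array([ 2.76473311e-03, -4.69525612e-05, -2.58443053e-03, -9.70544928e-04,
       -1.62068592e-03,  1.85917816e-04]), 'effort': array([ 3.77606593e-04, -4.17700481e+01, -2.46405798e+01, -4.79065329e-04,
        5.84499969e-03, -1.16059674e-06]), 'position': array([ 0.23209282, -0.52554201,  0.23049945]), 'ee_rot': array([-8.60701622e-04,  9.78469233e-01,  2.06390923e-01, -8.02003090e-05]), 'contact_force': array([-0.41166595,  0.14257317,  0.81054677]), 'moment': array([-0.02241485, -0.02888437, -0.05720102]), 'gripper_force': 0.0, 'width': 0.08520205364865249}
```

View pics/top0.png

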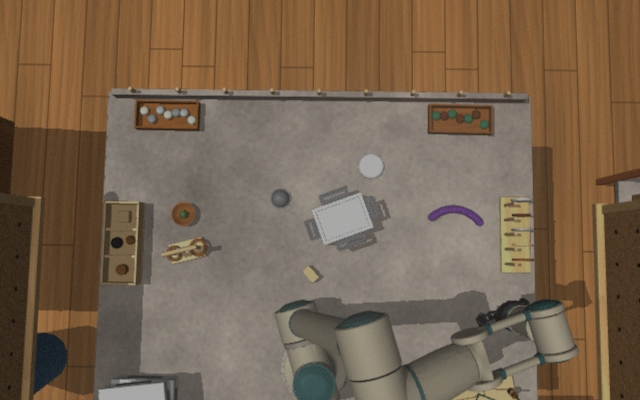

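View pics/side0.png

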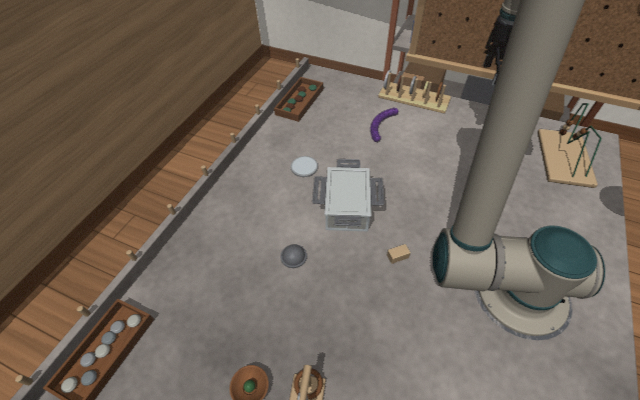

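The top view shows the lid centred near (342,219) with its long axis roughly along world y. There are clips at about (333,195), (382,209), (357,241) and (312,230). I'll fit the lid outline.

```bash
cat > h.py <<'E'
import numpy as np, cv2
from scipy.spatial.transform import Rotation as R
from rig import manip
def rot(q): return R.from_quat(np.asarray(q)[[1,2,3,0]])
def cam(name,st=None):
    c=manip.camera_info(name); K=c["camera_matrix"]
    if name!="wrist": return K,rot(c["orientation"]).as_matrix(),np.array(c["eye"])
    T=c["tool_from_camera"]; Rt=rot(st["ee_rot"]).as_matrix()
    return K,Rt@T[:3,:3],Rt@T[:3,3]+st["position"]
def px2w(px,z,name,st=None):
    K,M,e=cam(name,st); px=np.atleast_2d(px).astype(float)
    d=(M@np.linalg.inv(K)@np.c_[px,np.ones(len(px))].T).T
    return e+d*((z-e[2])/d[:,2])[:,None]
def w2px(P,name,st=None):
    K,M,e=cam(name,st); p=(np.atleast_2d(P)-e)@M@K.T
    return p[:,:2]/p[:,2:]
E
python3 - <<'E'
from h import *
im=cv2.imread("pics/top0.png")
hsv=cv2.cvtColor(im,cv2.COLOR_BGR2HSV); x0,y0=280,160
m=((hsv[...,2]>165)&(hsv[...,1]<40)).astype(np.uint8)
sub=np.zeros_like(m); sub[185:255,295:400]=m[185:255,295:400]
cs,_=cv2.findContours(sub,cv2.RETR_EXTERNAL,cv2.CHAIN_APPROX_NONE)
c=max(cs,key=cv2.contourArea); r=cv2.minAreaRect(c); b=cv2.boxPoints(r)
w=px2w(b,0.08,"top"); print(r,w.round(4)); 
print("centre",w.mean(0), "edges",[np.linalg.norm(w[i]-w[i-1]) for i in range(4)], "ang",[np.degrees(np.arctan2(*(w[i]-w[i-1])[[1,0]])) for i in range(4)])
for n,p in dict(dome=(281,198),block=(311,274),mirror=(371,166),tubeL=(433,216)).items(): print(n,px2w(p,0.01,"top")[0].round(3))
cr=cv2.resize(im[170:290,260:410],None,fx=5,fy=5,interpolation=cv2.INTER_CUBIC)
cv2.drawContours(cr,[((b-[260,170])*5+2).astype(int)],0,(0,0,255),1)
cv2.imwrite("pics/crop0.png",cr)
E
```

```text
((341.85675048828125, 218.24374389648438), (35.88606262207031, 50.96931076049805), 70.25316619873047) [[ 0.53    0.0164  0.08  ]
 [ 0.5892 -0.142   0.08  ]
 [ 0.4776 -0.1826  0.08  ]
 [ 0.4191 -0.0251  0.08  ]]
centre [ 0.50395385 -0.08331936  0.08      ] edges [np.float64(0.11845446402235398), np.float64(0.16906703165016904), np.float64(0.11876575713375084), np.float64(0.16809752454651186)] ang [np.float64(20.485868582314612), np.float64(-69.5212430537826), np.float64(-159.9820068395255), np.float64(110.37396178028268)]
dome [0.575 0.126 0.01 ]
block [0.316 0.018 0.01 ]
mirror [ 0.691 -0.185  0.01 ]
tubeL [ 0.519 -0.4    0.01 ]
```

View pics/crop0.png

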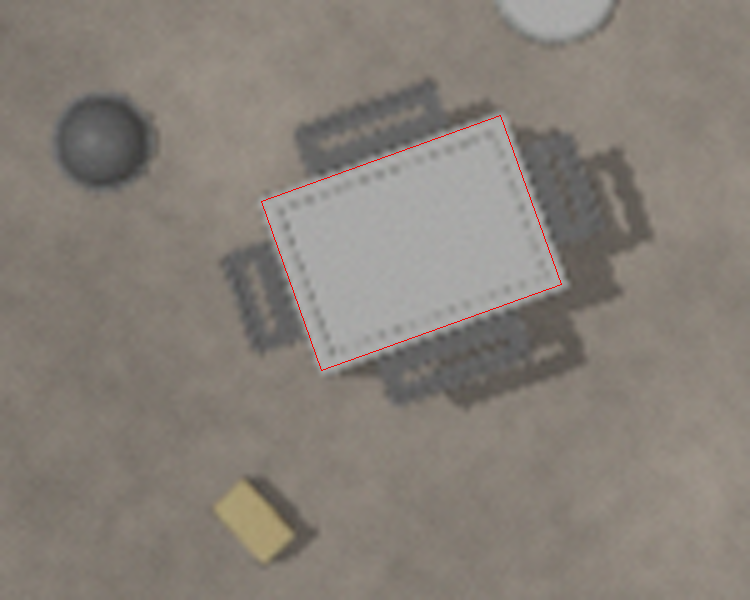

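The red rectangle matches the lid (118 x 169 mm measured, 120 x 170 expected). The tub centre is about (0.504, -0.083) and its x axis sits at +20.3°. If I turn the tool 3.5° about its z, the tool axes line up with the tub: tool x = tub x and tool y = -tub y. Next I close the fingers and fly in.

```bash
python3 -m handwheel '[{"translation":[0,0,0],"angular":[0,0,3.5],"hand":1},{"translation":[0.02,-0.01,0],"angular":[0,0,0],"hand":1},{"translation":[0.03,-0.01,0],"angular":[0,0,0],"hand":1},{"translation":[0.03,-0.01,0],"angular":[0,0,0],"hand":1},{"translation":[0.03,-0.01,0],"angular":[0,0,0],"hand":1},{"translation":[0.03,-0.01,0],"angular":[0,0,0],"hand":1},{"translation":[0.03,-0.01,0],"angular":[0,0,0],"hand":1},{"translation":[0.03,-0.01,0],"angular":[0,0,0],"hand":1},{"translation":[0.03,-0.01,0],"angular":[0,0,0],"hand":1},{"translation":[0.03,-0.01,0],"angular":[0,0,0],"hand":1}]' 40
python3 -m handwheel '[{"translation":[0.03,-0.01,0],"angular":[0,0,0],"hand":1},{"translation":[0.03,-0.01,0],"angular":[0,0,0],"hand":1},{"translation":[0.03,-0.01,0],"angular":[0,0,0],"hand":1},{"translation":[0.03,-0.01,0],"angular":[0,0,0],"hand":1},{"translation":[0.02,-0.01,0],"angular":[0,0,0],"hand":1},{"translation":[0.01,-0.01,0],"angular":[0,0,0],"hand":1},{"translation":[0,-0.01,0],"angular":[0,0,0],"hand":1},{"translation":[0,0,0],"angular":[0,0,0],"hand":1},{"translation":[0,0,0],"angular":[0,0,0],"hand":1}]'
cat >> h.py <<'E'
C=np.array([0.504,-0.0833]); A=np.radians(20.3)
def tub(st,C=C,A=A):
    ux=np.array([np.cos(A),np.sin(A)]); uy=np.array([-ux[1],ux[0]]); d=st["position"][:2]-C
    X=rot(st["ee_rot"]).as_matrix()
    return np.round([d@ux*1e3,d@uy*1e3,st["position"][2]*1e3],1), "yaw %.2f tilt %.2f"%(np.degrees(np.arctan2(X[1,0],X[0,0])),np.degrees(np.arccos(-X[2,2])))
def rep():
    s=manip.get_state(); print("t",round(s["clock"],2),"tub mm",*tub(s),"F",s["contact_force"].round(1),"w",round(s["width"],4)); return s
def shot(name,f):
    st=manip.get_state(); im=cv2.cvtColor(manip.get_image(name),cv2.COLOR_RGB2BGR); cv2.imwrite(f,im); return st,im
def outline(z=.08):
    ux=np.array([np.cos(A),np.sin(A)]); uy=np.array([-ux[1],ux[0]])
    return np.array([[*(C+a*ux*.06+b*uy*.085),z] for a,b in((1,1),(1,-1),(-1,-1),(-1,1))])
E
python3 - <<'E'
from h import *
rep(); st,im=shot("wrist","pics/w1.png")
cv2.polylines(im,[w2px(outline(),"wrist",st).astype(int)],True,(0,0,255),1); cv2.imwrite("pics/w1b.png",im)
E
```

```text
clock: 0.93
position: [0.4456, -0.35, 0.2309]
ee_rot: [-0.0, 0.984, 0.176, -0.0]
contact_force: [0.5, 0.5, -0.5]
width: -0.0
gripper_force: 0.0
clock: 1.68
position: [0.5598, -0.2337, 0.2314]
ee_rot: [0.0, 0.984, 0.176, -0.001]
contact_force: [-0.3, -0.3, -0.6]
width: 0.0002
gripper_force: 0.0
t 1.68 tub mm [ 1.000e-01 -1.604e+02  2.314e+02] yaw 20.33 tilt 0.08 F [-0.3 -0.3 -0.6] w 0.0002
```

View pics/w1b.png

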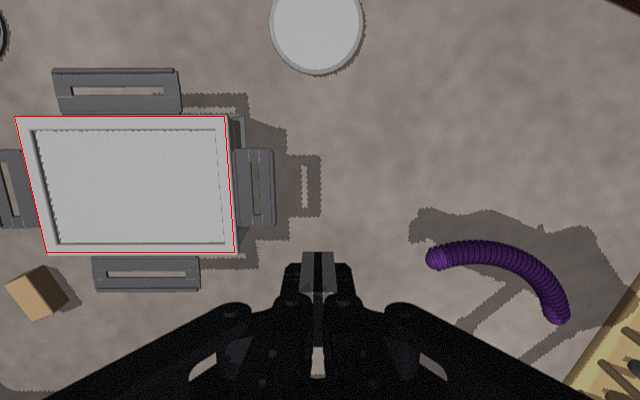

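The projected lid outline lands within about 1 mm of the lid edges, at (15–228, 115) and (47–235, 252), so the pose is good. The closed tips are about 14 mm thick along tool y. Each clip has a slot in mid-plate, so I'll press outside it. First is clip_3 on the -y side.

```bash
python3 -m handwheel '[{"translation":[0,-0.012,0.03],"angular":[0,0,0],"hand":1},{"translation":[0,-0.015,0.03],"angular":[0,0,0],"hand":1},{"translation":[0,-0.015,0.03],"angular":[0,0,0],"hand":1},{"translation":[0,0,0.03],"angular":[0,0,0],"hand":1},{"translation":[0,0,0.015],"angular":[0,0,0],"hand":1},{"translation":[0,0,0.01],"angular":[0,0,0],"hand":1},{"translation":[0,0,0.01],"angular":[0,0,0],"hand":1},{"translation":[0,0,0.01],"angular":[0,0,0],"hand":1},{"translation":[0,0,0.01],"angular":[0,0,0],"hand":1},{"translation":[0,0,0.008],"angular":[0,0,0],"hand":1}]'
python3 -m handwheel '[{"translation":[0,0,0.005],"angular":[0,0,0],"hand":1},{"translation":[0,-0.003,0.003],"angular":[0,0,0],"hand":1},{"translation":[0,-0.003,0.003],"angular":[0,0,0],"hand":1},{"translation":[0,-0.003,0.003],"angular":[0,0,0],"hand":1},{"translation":[0,-0.003,0],"angular":[0,0,0],"hand":1},{"translation":[0,0,0],"angular":[0,0,0],"hand":1}]'
python3 -c "
from h import *
rep()"
```

```text
clock: 2.57
position: [0.5481, -0.1959, 0.0493]
ee_rot: [0.002, 0.984, 0.176, 0.002]
contact_force: [0.2, -1.4, 5.1]
width: -0.0003
gripper_force: 1.9
clock: 3.07
position: [0.5451, -0.1869, 0.0365]
ee_rot: [0.005, 0.984, 0.178, 0.002]
contact_force: [1.0, -10.8, 6.6]
width: -0.0002
gripper_force: 5.4
t 3.07 tub mm [   2.6 -111.5   36.5] yaw 20.47 tilt 0.62 F [  1.  -10.8   6.6] w -0.0002
```

```bash
python3 - <<'E'
from h import *
rep(); st,im=shot("wrist","pics/w2.png"); st,s=shot("side","pics/s2.png")
s=cv2.resize(s[140:260,270:430],(640,480),interpolation=cv2.INTER_CUBIC)
cv2.imwrite("pics/c2.png",cv2.resize(np.vstack([im[:,:],s]),None,fx=.68,fy=.68))
E
```

```text
t 3.07 tub mm [   2.6 -111.5   36.5] yaw 20.47 tilt 0.62 F [  1.  -10.8   6.6] w -0.0002
```

View pics/c2.png

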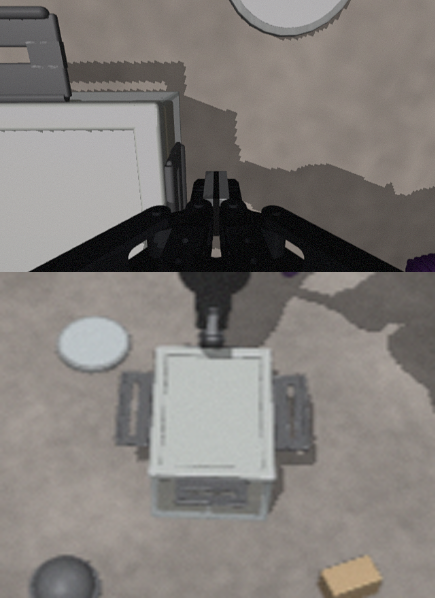

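In the wrist view clip_3 is nearly vertical at about (180,165). The 11 N says the wider finger backs along tool y are leaning on the rim. I'll back out and check the clip. For the short sides I'll turn the tool 90° so the flat 22 mm face presses.

```bash
python3 -m handwheel '[{"translation":[0,0.012,0],"angular":[0,0,0],"hand":1},{"translation":[0,0.02,-0.02],"angular":[0,0,0],"hand":1},{"translation":[0,0.02,-0.03],"angular":[0,0,0],"hand":1},{"translation":[0,0.01,-0.03],"angular":[0,0,0],"hand":1},{"translation":[0,0,-0.03],"angular":[0,0,0],"hand":1},{"translation":[0,0,0],"angular":[0,0,0],"hand":1}]'
python3 - <<'E'
from h import *
rep(); st,im=shot("wrist","pics/w3.png")
cv2.polylines(im,[w2px(outline(),"wrist",st).astype(int)],True,(0,0,255),1); cv2.imwrite("pics/w3b.png",im[:300,:400])
E
```

```text
clock: 3.67
position: [0.5672, -0.2432, 0.15]
ee_rot: [0.003, 0.984, 0.176, 0.004]
contact_force: [1.2, -0.3, 0.3]
width: -0.0002
gripper_force: 0.0
t 3.67 tub mm [   3.8 -171.9  150. ] yaw 20.28 tilt 0.59 F [ 1.2 -0.3  0.3] w -0.0002
```

View pics/w3b.png

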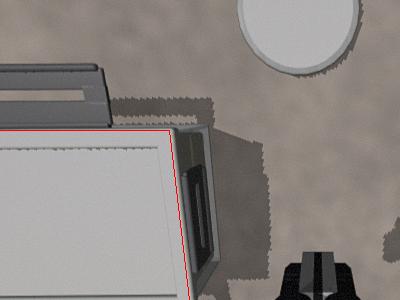

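Clip_3 now lies flat against the wall, at about (198,220), and the lid is still on its outline. Next is clip_0 (+x): dx +95 mm, tub dy +172 mm, then down and in.

```bash
python3 -m handwheel '[{"translation":[0.02,-0.02,0],"angular":[0,0,0],"hand":1},{"translation":[0.03,-0.03,0],"angular":[0,0,0],"hand":1},{"translation":[0.03,-0.03,0],"angular":[0,0,0],"hand":1},{"translation":[0.015,-0.03,0],"angular":[0,0,0],"hand":1},{"translation":[0,-0.03,0.01],"angular":[0,0,0],"hand":1},{"translation":[0,-0.022,0.01],"angular":[0,0,0],"hand":1},{"translation":[0,-0.01,0.01],"angular":[0,0,0],"hand":1},{"translation":[0,0,0.01],"angular":[0,0,0],"hand":1},{"translation":[0,0,0],"angular":[0,0,0],"hand":1}]'
python3 -c "
from h import *
rep()"
```

```text
clock: 4.47
position: [0.5901, -0.0471, 0.101]
ee_rot: [-0.001, 0.984, 0.177, -0.003]
contact_force: [-0.7, -0.6, 0.3]
width: 0.0001
gripper_force: 0.0
t 4.47 tub mm [ 93.3   4.1 101. ] yaw 20.42 tilt 0.38 F [-0.7 -0.6  0.3] w 0.0001
```

```bash
python3 -m handwheel '[{"translation":[0.005,0.004,0.01],"angular":[0,0,0],"hand":1},{"translation":[0,0,0.01],"angular":[0,0,0],"hand":1},{"translation":[0,0,0.01],"angular":[0,0,0],"hand":1},{"translation":[0,0,0.01],"angular":[0,0,0],"hand":1},{"translation":[0,0,0.01],"angular":[0,0,0],"hand":1},{"translation":[0,0,0.005],"angular":[0,0,0],"hand":1},{"translation":[0,0,0],"angular":[0,0,0],"hand":1}]'
python3 -m handwheel '[{"translation":[-0.003,0,0.003],"angular":[0,0,0],"hand":1},{"translation":[-0.003,0,0.003],"angular":[0,0,0],"hand":1},{"translation":[-0.003,0,0.003],"angular":[0,0,0],"hand":1},{"translation":[-0.003,0,0.002],"angular":[0,0,0],"hand":1},{"translation":[-0.002,0,0],"angular":[0,0,0],"hand":1},{"translation":[0,0,0],"angular":[0,0,0],"hand":1}]'
python3 -c "
from h import *
rep()"
```

```text
clock: 5.05
position: [0.5992, -0.0502, 0.0478]
ee_rot: [-0.0, 0.984, 0.176, 0.0]
contact_force: [4.1, 0.4, 0.4]
width: 0.0003
gripper_force: 2.0
clock: 5.55
position: [0.5841, -0.055, 0.038]
ee_rot: [-0.0, 0.984, 0.177, -0.001]
contact_force: [-0.8, 1.1, 0.4]
width: -0.0001
gripper_force: 0.0
t 5.55 tub mm [84.9 -1.3 38. ] yaw 20.34 tilt 0.16 F [-0.8  1.1  0.4] w -0.0001
```

The force went from 4 N to about 0, so clip_0 has snapped. I'll retreat up and cross over to clip_2 (-x), taking the picture on the way.

```bash
python3 -m handwheel '[{"translation":[0.015,0,0],"angular":[0,0,0],"hand":1},{"translation":[0.01,0,-0.02],"angular":[0,0,0],"hand":1},{"translation":[0,0,-0.035],"angular":[0,0,0],"hand":1},{"translation":[0,0,-0.035],"angular":[0,0,0],"hand":1},{"translation":[-0.02,0,-0.02],"angular":[0,0,0],"hand":1},{"translation":[-0.03,0,0],"angular":[0,0,0],"hand":1},{"translation":[-0.03,0,0],"angular":[0,0,0],"hand":1},{"translation":[-0.03,0,0],"angular":[0,0,0],"hand":1},{"translation":[-0.03,0,0],"angular":[0,0,0],"hand":1},{"translation":[-0.03,0,0],"angular":[0,0,0],"hand":1}]'
python3 -m handwheel '[{"translation":[-0.02,0,0.01],"angular":[0,0,0],"hand":1},{"translation":[-0.015,0,0.015],"angular":[0,0,0],"hand":1},{"translation":[-0.003,0,0.015],"angular":[0,0,0],"hand":1},{"translation":[0,0,0.01],"angular":[0,0,0],"hand":1},{"translation":[0,0,0],"angular":[0,0,0],"hand":1}]'
python3 -c "
from h import *
rep(); shot('wrist','pics/w4.png')"
```

```text
clock: 6.38
position: [0.447, -0.1055, 0.1483]
ee_rot: [-0.0, 0.984, 0.177, -0.001]
contact_force: [-0.3, -0.6, 0.7]
width: -0.0002
gripper_force: 0.0
clock: 6.8
position: [0.4111, -0.1179, 0.0968]
ee_rot: [-0.001, 0.984, 0.176, -0.002]
contact_force: [-0.0, -0.5, -0.1]
width: 0.0001
gripper_force: 0.0
t 6.8 tub mm [-99.2  -0.2  96.8] yaw 20.28 tilt 0.32 F [-0.  -0.5 -0.1] w 0.0001
```

View pics/w4.png

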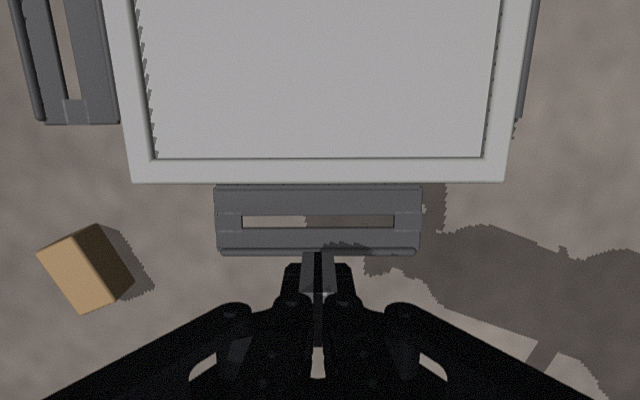

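This is the view before pressing clip_2: it is open at (320,220), under the fingertips, and clip_1 is open at the left at about (65,60). Clip_3 shows only a sliver of about 11 px at (530,60), which fits a shut clip. Now I press clip_2.

```bash
python3 -m handwheel '[{"translation":[0,0,0.01],"angular":[0,0,0],"hand":1},{"translation":[0,0,0.01],"angular":[0,0,0],"hand":1},{"translation":[0,0,0.01],"angular":[0,0,0],"hand":1},{"translation":[0,0,0.01],"angular":[0,0,0],"hand":1},{"translation":[0,0,0.009],"angular":[0,0,0],"hand":1},{"translation":[0,0,0],"angular":[0,0,0],"hand":1}]'
python3 -m handwheel '[{"translation":[0.003,0,0.003],"angular":[0,0,0],"hand":1},{"translation":[0.003,0,0.003],"angular":[0,0,0],"hand":1},{"translation":[0.003,0,0.003],"angular":[0,0,0],"hand":1},{"translation":[0.003,0,0.002],"angular":[0,0,0],"hand":1},{"translation":[0.002,0,0],"angular":[0,0,0],"hand":1},{"translation":[0,0,0],"angular":[0,0,0],"hand":1}]'
python3 -c "
from h import *
rep()"
```

```text
clock: 7.35
position: [0.4136, -0.1185, 0.0491]
ee_rot: [-0.0, 0.984, 0.177, -0.001]
contact_force: [-0.9, -1.2, 0.7]
width: 0.0004
gripper_force: 0.5
clock: 7.85
position: [0.428, -0.1137, 0.0383]
ee_rot: [0.0, 0.984, 0.177, 0.0]
contact_force: [-0.2, -0.3, -0.1]
width: -0.0
gripper_force: 0.0
t 7.85 tub mm [-81.8  -2.2  38.3] yaw 20.34 tilt 0.05 F [-0.2 -0.3 -0.1] w -0.0
```

```bash
python3 -m handwheel '[{"translation":[-0.015,0,0],"angular":[0,0,0],"hand":1},{"translation":[-0.01,0,-0.02],"angular":[0,0,0],"hand":1},{"translation":[0,0,-0.035],"angular":[0,0,0],"hand":1},{"translation":[0,0,-0.035],"angular":[0,0,0],"hand":1},{"translation":[0.02,-0.02,-0.025],"angular":[0,0,0],"hand":1},{"translation":[0.03,-0.03,0],"angular":[0,0,0],"hand":1},{"translation":[0.03,-0.03,0],"angular":[0,0,0],"hand":1},{"translation":[0.02,-0.03,0],"angular":[0,0,0],"hand":1},{"translation":[0.005,-0.02,0],"angular":[0,0,0],"hand":1},{"translation":[0,0,0],"angular":[0,0,0],"hand":1}]'
python3 -c "
from h import *
s=rep(); print(s['qpos'].round(2)); shot('wrist','pics/w5.png')"
```

```text
clock: 8.68
position: [0.4549, 0.0376, 0.1531]
ee_rot: [-0.001, 0.984, 0.178, -0.001]
contact_force: [-0.2, 0.3, -0.5]
width: 0.0001
gripper_force: 0.0
t 8.68 tub mm [ -4.1 130.4 153.1] yaw 20.55 tilt 0.13 F [-0.2  0.3 -0.5] w 0.0001
[-0.07  0.16  1.87  0.    1.11  1.14]
```

View pics/w5.png

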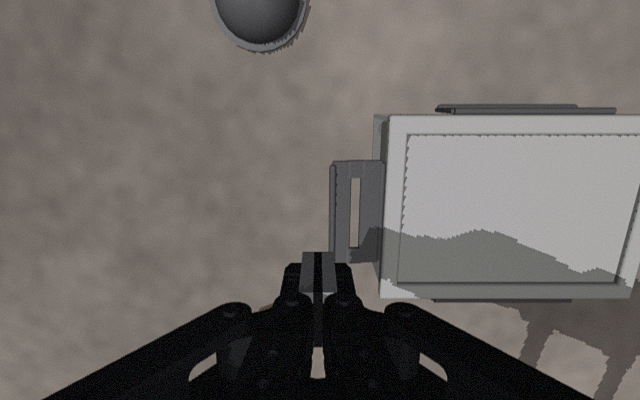

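Clips 0 and 2 show only thin slivers along the lid, at (525,108) and (500,300), so both are shut. Clip_1 is open at (357,210). I'll turn the tool -90° so tool x points along tub +y, then press.

```bash
python3 -m handwheel '[{"translation":[0,0,0],"angular":[0,0,-7],"hand":1},{"translation":[0,0,0],"angular":[0,0,-7],"hand":1},{"translation":[0,0,0],"angular":[0,0,-7],"hand":1},{"translation":[0,0,0],"angular":[0,0,-7],"hand":1},{"translation":[0,0,0],"angular":[0,0,-7],"hand":1},{"translation":[0,0,0],"angular":[0,0,-7],"hand":1},{"translation":[0,0,0],"angular":[0,0,-7],"hand":1},{"translation":[0,0,0],"angular":[0,0,-7],"hand":1},{"translation":[0,0,0],"angular":[0,0,-7],"hand":1},{"translation":[0,0,0],"angular":[0,0,-7],"hand":1}]'
python3 -m handwheel '[{"translation":[0,0,0],"angular":[0,0,-7],"hand":1},{"translation":[0,0,0],"angular":[0,0,-7],"hand":1},{"translation":[0,0,0],"angular":[0,0,-6],"hand":1},{"translation":[-0.005,0.004,0.02],"angular":[0,0,0],"hand":1},{"translation":[0,0,0.02],"angular":[0,0,0],"hand":1},{"translation":[0,0,0.013],"angular":[0,0,0],"hand":1},{"translation":[0,0,0],"angular":[0,0,0],"hand":1}]'
python3 -c "
from h import *
s=rep()"
```

```text
clock: 9.57
position: [0.4555, 0.0327, 0.1532]
ee_rot: [0.0, 0.704, 0.711, -0.001]
contact_force: [-0.4, 0.9, -0.6]
width: 0.0003
gripper_force: 0.0
clock: 10.15
position: [0.4589, 0.0297, 0.0979]
ee_rot: [-0.002, 0.572, 0.82, -0.002]
contact_force: [-0.5, 0.6, 0.9]
width: -0.0003
gripper_force: 0.0
t 10.15 tub mm [ -3.1 121.6  97.9] yaw 110.23 tilt 0.36 F [-0.5  0.6  0.9] w -0.0003
```

```bash
python3 -m handwheel '[{"translation":[0.003,0.002,0.01],"angular":[0,0,0],"hand":1},{"translation":[0,0,0.01],"angular":[0,0,0],"hand":1},{"translation":[0,0,0.01],"angular":[0,0,0],"hand":1},{"translation":[0,0,0.01],"angular":[0,0,0],"hand":1},{"translation":[0,0,0.01],"angular":[0,0,0],"hand":1},{"translation":[0,0,0],"angular":[0,0,0],"hand":1}]'
python3 -m handwheel '[{"translation":[-0.003,0,0.003],"angular":[0,0,0],"hand":1},{"translation":[-0.003,0,0.003],"angular":[0,0,0],"hand":1},{"translation":[-0.003,0,0.003],"angular":[0,0,0],"hand":1},{"translation":[-0.003,0,0.002],"angular":[0,0,0],"hand":1},{"translation":[-0.003,0,0],"angular":[0,0,0],"hand":1},{"translation":[0,0,0],"angular":[0,0,0],"hand":1}]'
python3 -c "
from h import *
rep()"
```

```text
clock: 10.65
position: [0.4618, 0.0339, 0.05]
ee_rot: [-0.001, 0.572, 0.82, -0.0]
contact_force: [-0.7, 3.2, 1.4]
width: 0.0002
gripper_force: 1.1
clock: 11.15
position: [0.4689, 0.0197, 0.0394]
ee_rot: [0.001, 0.571, 0.821, 0.0]
contact_force: [0.6, 0.3, 0.2]
width: -0.0002
gripper_force: 0.0
t 11.15 tub mm [  2.8 108.8  39.4] yaw 110.31 tilt 0.09 F [0.6 0.3 0.2] w -0.0002
```

All four pressed, and the force fell to about 0 on this one too. I'll retreat out and up, then check.

```bash
python3 -m handwheel '[{"translation":[0.015,0,0],"angular":[0,0,0],"hand":1},{"translation":[0.02,0,-0.02],"angular":[0,0,0],"hand":1},{"translation":[0.02,0,-0.035],"angular":[0,0,0],"hand":1},{"translation":[0.02,0,-0.035],"angular":[0,0,0],"hand":1},{"translation":[0,-0.03,-0.035],"angular":[0,0,0],"hand":1},{"translation":[0,-0.04,-0.035],"angular":[0,0,0],"hand":1},{"translation":[0,-0.04,-0.03],"angular":[0,0,0],"hand":1},{"translation":[0,-0.04,-0.02],"angular":[0,0,0],"hand":1},{"translation":[0,0,0],"angular":[0,0,0],"hand":1},{"translation":[0,0,0],"angular":[0,0,0],"hand":1}]'
python3 - <<'E'
from h import *
rep(); st,w=shot("wrist","pics/w6.png"); _,t=shot("top","pics/t6.png"); _,s=shot("side","pics/s6.png")
px=w2px(outline(),"wrist",st).astype(int); cv2.polylines(w,[px],True,(0,0,255),1)
t=cv2.resize(t[150:300,240:440],(400,300),interpolation=cv2.INTER_CUBIC); s=cv2.resize(s[130:280,250:450],(400,300),interpolation=cv2.INTER_CUBIC)
cv2.imwrite("pics/c6.png",np.hstack([np.vstack([t,s]),cv2.copyMakeBorder(cv2.resize(w,(400,250)),0,350,0,0,0)]))
E
```

```text
clock: 11.98
position: [0.3206, 0.0458, 0.2335]
ee_rot: [0.002, 0.572, 0.82, 0.001]
contact_force: [-0.0, -0.5, -0.5]
width: 0.0002
gripper_force: 0.0
t 11.98 tub mm [-127.3  184.7  233.5] yaw 110.25 tilt 0.32 F [-0.  -0.5 -0.5] w 0.0002
```

View pics/c6.png

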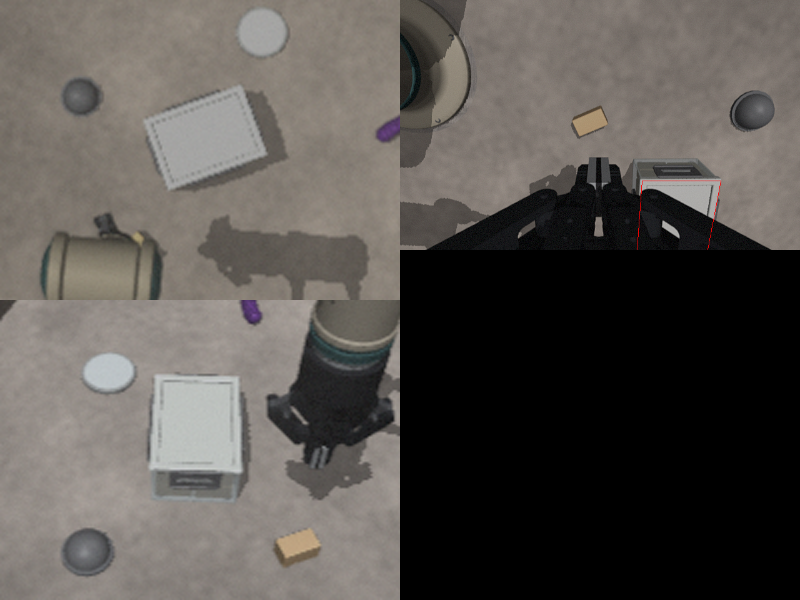

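The top view (lid at (205,137)) and the side view both show no clip sticking out, and the tub and its neighbours are in place. The gripper is clear, so I'm handing in.

```bash
python3 -c "
from rig import manip
print(manip.sign_off())"
```

```text
the job is handed in; nothing more can be done
None
```

I pressed all four clips; in the last pictures all are shut, the tub and the other things are in place and the arm is clear, and I handed the job in at about 12 s (the sign-off gave no verdict).

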